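Pin the upper drying-rack tier to the lower one

TASK

The upper tier of the green drying rack has slipped along the lower tier, so their pin holes may no longer line up. Push the orange-handled tapered pin fully home through the orange-ringed hole to draw the tiers into line, then fit the blue-handled locking pin fully home in the blue-ringed hole, and leave both pins standing in place, collars flat on the upper tier. Feel your way and press gently, never forcing a pin, and leave the dishes, pot and mwiko where they are.

Things in the scene. Friction and masses are not known exactly. Their poses are not given: they have to be found in the camera images.
- rack: two-tier green plastic drying rack, fixed, 240 x 320 mm (its x, y); origin on the worktop under its centre, z up. The lower tier's open shelf holds dishes; on its rails, 150 mm up, lies the upper tier: an open tray 10 mm thick (top 160 mm up) with a bare 70 mm wide spine along y at x = 0 and rows of 42 mm high prongs at x = +-102 mm
- spine_mid (a point): centre of the upper tier's spine, on its top face, 160 mm up; axes as the rack's. The upper tier slides only along rack y, at most 22 mm from its middle place either way, against about 5 N of dry friction, and stays where it is left. Its two pin holes are 90 mm to +y and -y of this point
- bar_mid (a point): nominal centre, 150 mm up, of the top of the lower tier's unyielding socket bar right under the spine: 22 mm thick, two 30 mm through holes 180 mm apart along y, at x = 0. The holes' true place along y is not measured: at the start they lie anywhere from 18 mm to -y to 18 mm to +y of the upper tier's holes. Over 50 N between a pin and the rack is forcing it
- align_hole (a point): centre of the orange-ringed hole, at the top face of the upper tier's spine; through hole, 30 mm diameter; moves with the upper tier; axes as the rack's, z up
- lock_hole (a point): centre of the blue-ringed hole, at the top face of the upper tier's spine; through hole, 30 mm diameter, 180 mm to -y (rack y) of the orange-ringed one; moves with the upper tier; axes as the rack's, z up
- align_pin: tapered aligning pin, 0.22 kg, upright in the block. Origin: centre of its collar's underside, z up along the pin. Steel collar 44 mm diameter, 5 mm thick; round orange handle 26 mm diameter from 5 to 45 mm above the origin; steel shank 28.5 mm diameter for 18 mm below it, then tapering evenly to 8 mm near its blunt tip 60 mm below
- lock_pin: straight locking pin, 0.11 kg, upright in the block. Origin: centre of its collar's underside, z up along the pin. Collar 44 mm diameter, 5 mm thick; round blue handle 26 mm diameter from 5 to 45 mm above the origin; shank 26 mm diameter, 45 mm long, 1.5 mm chamfer at its foot. Passes only once the tiers are in line
- pin_block: wooden block, 160 x 80 x 72 mm (x, y, z), fixed; origin centre of its underside. The two pins stand in its two 34 mm holes at 40 mm to either side along its x, collars resting on its top 72 mm up; which pin is in which hole varies
- plate: white plate, 130 mm diameter, on the rack's lower shelf; to be left alone
- cup: steel cup, 66 mm diameter, 62 mm tall, on the rack's lower shelf; to be left alone
- spoon: wooden spoon, 200 mm, on the rack's lower shelf; to be left alone
- pot: lidded aluminium pot, 168 mm diameter at the lid, 137 mm tall with its knob; origin centre of underside; to be left alone
- mwiko: short flat wooden mwiko (stirring paddle), 235 mm long; to be left alone
- bowl: blue bowl, 140 mm diameter, 50 mm tall; to be left alone
There are look-alikes about, which are no part of the job. Leave any red or yellow look-alike of the lock_pin alone. What is shaped like the align_pin but red is not meant.

How it is judged:
On the way, in this order (a step that is already met when the one before it is completed fails the run):
1. the aligning pin is fully home in the orange-ringed hole (horizontal distance between align_pin and align_hole below 0.003 m and z of align_pin in the frame of align_hole between -0.003 and 0.003 m and angle between align_pin's own z axis and vertical below 0.1 rad), for 0.2 s.
2. with it still home, the locking pin is fully home in the blue-ringed hole (all of step 1 and horizontal distance between lock_pin and lock_hole below 0.003 m and z of lock_pin in the frame of lock_hole between -0.003 and 0.003 m and angle between lock_pin's own z axis and vertical below 0.1 rad), for 0.2 s.
At the end, for the whole second after the job is handed in: Both pins stand at rest, let go, each in its own hole (orange in orange, blue in blue): collar within 3 mm of the hole's centre and within 3 mm of the upper tier's top face, upright within 0.1 rad (all of step 2 and linear speed of each of align_pin, lock_pin below 0.02 m/s); the robot touches nothing.
It fails at once if the aligning pin pressed against the rack with more than 50 N (contact force between align_pin and rack above 50 N).
It fails at once if the locking pin pressed against the rack with more than 50 N (contact force between lock_pin and rack above 50 N).
It fails at once if a dish, the spoon, the pot or the mwiko moved by more than 20 mm (distance of any of plate, cup, spoon, pot, mwiko, bowl from where it was at the start of the episode above 0.02 m).
It also fails if it takes over 72 s, if anything falls off the work surface, if the arm or the gripper's body presses on something with over 40 N, if the wrist force passes 120 N, or if a joint passes its speed limit or range.

ROBOT

A 6-joint arm with a two-finger parallel gripper is mounted at the origin on the work surface. World frame = base frame: x ahead of the robot, y to its left, z up, the work surface at z = 0. Lengths are in m, angles in rad, forces in N, time in s.
With the tool pointing down it reaches from about 0.35 to 0.775 m from the base axis. Payload 7.3 kg.
Tool frame: the origin (TCP) lies between the finger pads; the fingertips stand robot.tcp_to_tips ahead of it and the grasp point (between the pads) lies 2 mm behind it (robot.tcp_to_tips is the distance from the TCP to the fingertips, in m); y points along the fingers, x is the direction in which the jaws open and shut, and the axes are right-handed (so a half turn about y gives the same grasp; the last joint's range is limited). The gripper opens to 92 mm and grips with 3 to 60 N. Pads are 19 mm wide; open, the fingers measure 130 mm over their backs; the gripper's body (75 mm by 190 mm) begins 47 mm behind the grasp point.
Start: joints at [1.189, 0.342, 1.524, -0, 1.275, -0.146], TCP at [0.123, 0.51, 0.244] pointing down, gripper open.
Joint ranges: [-2.53, 2.53], [-0.77, 2.02], [0.04, 2.7], [-1, 4.14], [0.28, 2.66], [-3.11, 3.11]. Speed limits (rad/s): [2.57, 2.57, 3.14, 3.14, 3.14, 3.14].

INTERFACE

Orientations are given as [roll, pitch, yaw] about the fixed x, y, z axes, in that order (R = Rz(yaw) Ry(pitch) Rx(roll)).
In Python, from cell import status, read_camera, get_calibration, robot gives the robot as it stands.
- The arm moves only by the shell command python3 -m creep 'ROWS' [FORCE]. ROWS is JSON, a list of rows, each an object of numbers: "dx", "dy", "dz": the shift along the tool's x, y, z in m; "rx", "ry", "rz": the turn, a rotation vector about the tool's x, y, z in rad; "gripper": the opening, from 0 (shut) to 1 (fully open). A call has 1 to 20 rows; each row is the pose to reach, as a shift and turn from the pose commanded when the call began, along the tool's axes at that moment; what a row does not reach only later rows make up. A row lasts 1/8 s, in which the tool goes at most 62.5 mm and 10.7 degrees, less where a joint would pass 70% of its speed; a pose out of reach is approached as far as the arm can. A call with a gripper value outside its range is refused whole. The fingers move at their own pace and stop on an object; FORCE is the grip in N (left out, the last holds). Time passes only in rows, so rows that repeat a pose let the fingers close. It gives the time, the measured TCP pose, the force and the opening at its end, in the units of the state.
- status.observe(): the state, without advancing time (a new reading comes with each control period).
- read_camera(name): name is "side" or "top" or "wrist"; returns (picture, depth): 480x640x3 uint8, red, green, blue; 480x640 float32, m along the optical axis (not along the pixel's ray), 0 where there is no reading.
- get_calibration(name): a dict with "fx", "fy", "cx", "cy" (pixels), "xyz" and "rotation" of the camera in the world; the wrist camera has in their place "mount" (4x4, takes a point from camera to tool coordinates, whose origin is the TCP and whose axes are the tool frame's). Camera axes: x right, y down, z forward; pixel columns grow to the right and rows downward; lengths in m; the calibration is good to about 2 mm. A picture is of the moment at which its call begins: read the wrist's pose just before it. get_calibration takes no time and is no camera call.
- robot.hand_in(): hands the job in, once; it reports no verdict.
The state is a dict: "time": time; "qpos": joint angles; "qvel": joint speeds; "joint_efforts": joint torques, N m; "tool_pos": TCP position; "tool_rot": TCP orientation; "contact_force": force on the tool from outside, world axes, zero at the start; "torque": the same for the moment, N m; "opening": finger opening in m.
Only numpy, scipy, OpenCV 4.12 (cv2) and the standard library are available. Lean on these libraries where they do the work, as an engineer would, in place of code of your own. Each camera call takes 0.05 s, during which the arm holds its last target.

## Working session

There is one attempt and no reset: what is moved stays moved. The work goes in short steps, Python scripts to look and compute and a shell command to move; the robot and the scene stay as the last step left them, time stands still between calls to the robot, and variables do not carry over. Pictures are saved under pics/ and viewed, and the job is handed in when it is done.

```bash
ls; mkdir -p pics; python3 - <<'E'
from cell import status, read_camera, get_calibration, robot
import cv2,numpy as np
print(status.observe(), robot.tcp_to_tips)
for n in ["side","top","wrist"]:
    p,d=read_camera(n); cv2.imwrite(f"pics/{n}0.png",p[:,:,::-1]); np.save(f"{n}0.npy",d)
    print(n,get_calibration(n))
E
```

```text
pics
{'time': 0.0, 'qpos': array([ 1.18897321e+00,  3.42723401e-01,  1.52504921e+00, -1.30424570e-05,
        1.27538973e+00, -1.46013004e-01]), 'qvel': array([0.00017291, 0.00060862, 0.00180064, 0.00093433, 0.00074857,
       0.00081682]), 'joint_efforts': array([-1.03704246e-03, -4.31245708e+01, -2.44220906e+01,  7.17262086e-02,
        5.59456449e-02, -1.23304726e-04]), 'tool_pos': array([0.12249645, 0.510104  , 0.24303336]), 'tool_rot': array([-1.57058028e+00,  1.55480085e-03,  1.33499019e+00]), 'contact_force': array([ 0.19005727, -0.68892165,  0.3914462 ]), 'torque': array([ 0.01085305, -0.02995811, -0.05359325]), 'opening': 0.09185551224543133} 0.017
side {'fx': 603.2930500157385, 'fy': 603.2930500157385, 'cx': 321.2868864256362, 'cy': 247.39811316108737, 'xyz': array([ 0.08902071, -0.77994117,  1.30419488]), 'rotation': array([-2.49574315, -0.01542343, -0.53869519])}
top {'fx': 516.7425943792592, 'fy': 516.7425943792592, 'cx': 310.642063715248, 'cy': 235.21041375130017, 'xyz': array([0.43641124, 0.00440241, 1.14440933]), 'rotation': array([-3.02997451, -0.01993766, -1.54792808])}
wrist {'fx': 391.6984394315293, 'fy': 391.6984394315293, 'cx': 316.8850717834542, 'cy': 231.32591491261454, 'mount': array([[ 9.99999615e-01, -7.75655131e-04, -4.10674255e-04,
         6.12423981e-04],
       [ 1.78473955e-04, -2.78424654e-01,  9.60458058e-01,
        -1.40805384e-01],
       [-8.59326057e-04, -9.60457761e-01, -2.78424408e-01,
         7.43578989e-02],
       [ 0.00000000e+00,  0.00000000e+00,  0.00000000e+00,
         1.00000000e+00]])}
```

View pics/top0.png

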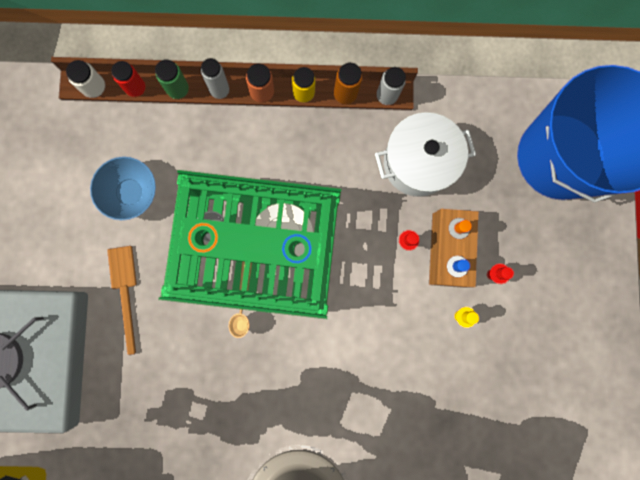

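View pics/side0.png

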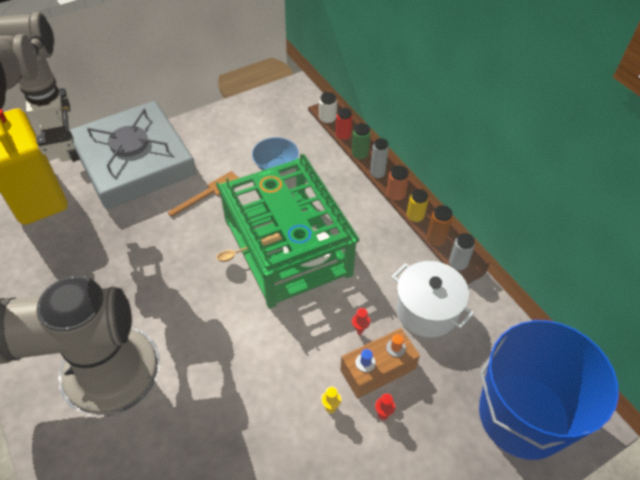

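View pics/wrist0.png

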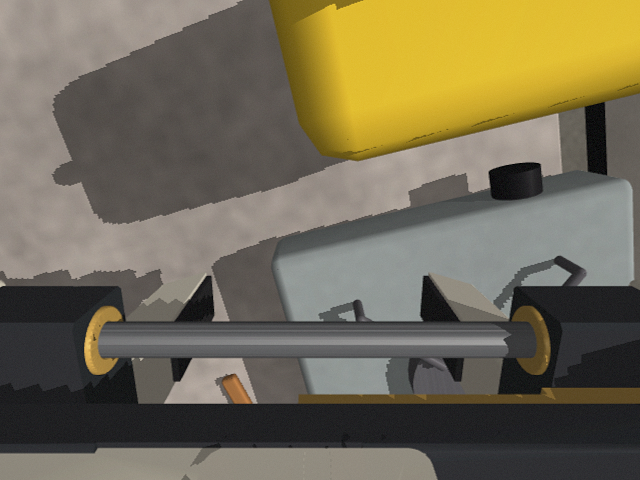

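```bash
cat > h.py <<'E'
import numpy as np,cv2
from scipy.spatial.transform import Rotation as R
from cell import status, read_camera, get_calibration, robot
def cam(n,st=None):
    c=get_calibration(n); 
    if n!='wrist': return c,R.from_euler('xyz',c['rotation']).as_matrix(),np.array(c['xyz'])
    st=st or status.observe(); T=R.from_euler('xyz',st['tool_rot']).as_matrix(); m=c['mount']
    return c,T@m[:3,:3],T@m[:3,3]+st['tool_pos']
def plane(n,uv,z,st=None):
    c,Rm,t=cam(n,st); r=Rm@np.array([(uv[0]-c['cx'])/c['fx'],(uv[1]-c['cy'])/c['fy'],1]); return t+r*(z-t[2])/r[2]
def pts(n,d,st=None):
    c,Rm,t=cam(n,st); v,u=np.mgrid[0:480,0:640]
    P=np.stack([(u-c['cx'])/c['fx']*d,(v-c['cy'])/c['fy']*d,d],-1); return P@Rm.T+t
def mask(p,h0,h1,s=120,v=60):
    h=cv2.cvtColor(p,cv2.COLOR_RGB2HSV); return cv2.inRange(h,(h0,s,v),(h1,255,255))
def blobs(m,a=10):
    n,l,s,c=cv2.connectedComponentsWithStats(m); return [(c[i].round(1),s[i]) for i in range(1,n) if s[i][4]>=a],l
E
python3 - <<'E'
from h import *
for n in ["top","side"]:
    p=cv2.imread(f"pics/{n}0.png")[:,:,::-1].copy(); d=np.load(f"{n}0.npy"); X=pts(n,d)
    for nm,a,b in (("orange",9,20),("blue",98,125)):
        m=mask(p,a,b,150,90)
        nn,l,s,c=cv2.connectedComponentsWithStats(m)
        for i in range(1,nn):
            if s[i][4]<15 or s[i][4]>2500: continue
            q=X[(l==i)&(d>0)]
            print(n,nm,c[i].round(1),s[i],"med",np.median(q,0).round(3),"zmax",q[:,2].max().round(3))
for n,(x,y,w,h,k) in {"top":(380,190,150,150,4),"side":(310,290,120,135,4)}.items():
    p=cv2.imread(f"pics/{n}0.png")[y:y+h,x:x+w]; cv2.imwrite(f"pics/{n}0c.png",cv2.resize(p,None,fx=k,fy=k,interpolation=2))
p=cv2.imread("pics/top0.png")[160:330,150:350]; cv2.imwrite("pics/rackc.png",cv2.resize(p,None,fx=4,fy=3.5,interpolation=2))
E
```

```text
top orange [105.2  60.8] [ 52  58 107   7 364] med [0.929 0.443 0.061] zmax 0.068
top orange [188.3  63.4] [175  61  27   5  99] med [0.928 0.261 0.061] zmax 0.067
top orange [235.9  64.9] [221  63  32   5 114] med [0.929 0.157 0.061] zmax 0.066
top orange [273.1  93.5] [  91   64  322   45 2450] med [0.866 0.078 0.018] zmax 0.128
top orange [373.1  69. ] [360  67  29   5 103] med [ 0.929 -0.143  0.062] zmax 0.067
top orange [409.8  70.1] [403  68  14   5  53] med [ 0.928 -0.224  0.062] zmax 0.067
top orange [68.6 89.2] [ 60  71  29  28 341] med [0.876 0.54  0.015] zmax 0.022
top orange [103.   72.5] [99 72  9  2 18] med [0.922 0.463 0.013] zmax 0.02
top orange [146.1  74.4] [139  73  16   4  54] med [0.921 0.365 0.015] zmax 0.022
top orange [188.   75.6] [184  75  11   3  20] med [0.921 0.272 0.015] zmax 0.018
top orange [319.5  79.1] [315  78  13   3  26] med [ 0.922 -0.026  0.016] zmax 0.02
top orange [202.5 237.1] [188 223  29  29 185] med [0.538 0.193 0.161] zmax 0.167
top orange [123.6 285.5] [ 108  246   28  108 1439] med [0.461 0.385 0.011] zmax 0.018
top blue [296.1 248.1] [
[... 376 characters left out ...]
89] zmax 0.097
side orange [438.4 220.8] [429 212  24  16 120] med [ 0.87  -0.089  0.109] zmax 0.121
side orange [397.1 340.5] [391 333  14  18 171] med [ 0.579 -0.325  0.112] zmax 0.122
side orange [384.7 359.5] [372 342  29  30 315] med [ 0.543 -0.337  0.071] zmax 0.079
side orange [412.1 353.3] [409 350   8   7  16] med [ 0.605 -0.354  0.072] zmax 0.076
side orange [349.9 361.7] [346 357   8  10  28] med [ 0.473 -0.301  0.072] zmax 0.076
side orange [356.2 373.1] [351 368  11  11  59] med [ 0.47  -0.331  0.071] zmax 0.077
side orange [364.2 378.6] [357 375  14   9  44] med [ 0.479 -0.349  0.072] zmax 0.077
side blue [366.3 354.6] [362 350   9  10  65] med [ 0.499 -0.321  0.115] zmax 0.124
```

View pics/top0c.png

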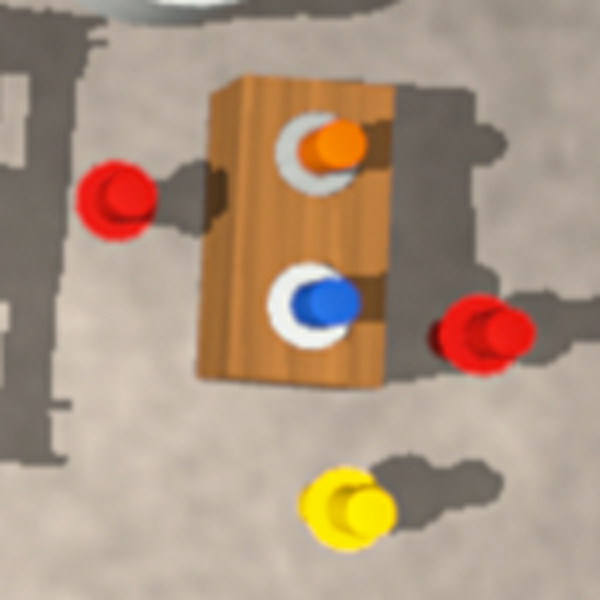

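View pics/rackc.png

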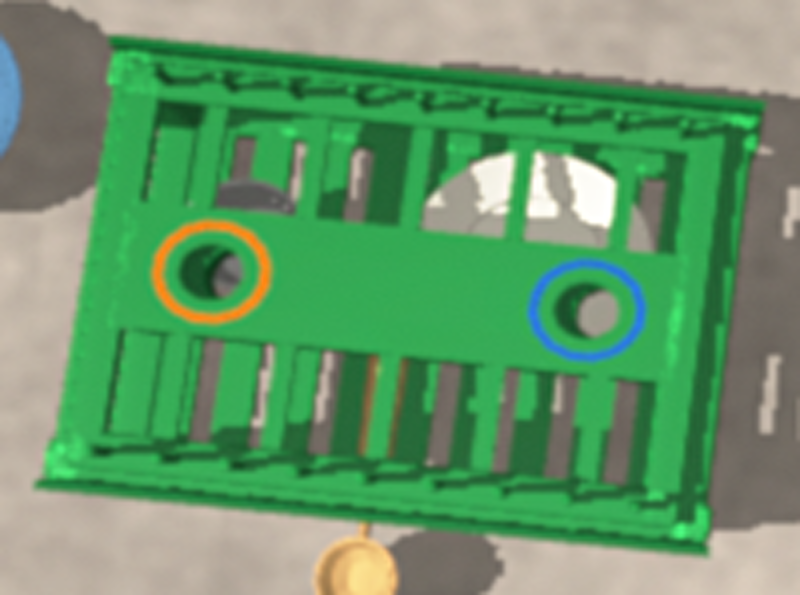

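```bash
cat >> h.py <<'E'
def totool(target,yaw=None):
    st=status.observe(); T=R.from_euler('xyz',st['tool_rot'])
    s=T.inv().apply(np.array(target)-st['tool_pos'])
    out=dict(zip(('dx','dy','dz'),s.round(4)))
    if yaw is not None:
        G=R.from_euler('xyz',[-np.pi/2,0,yaw]); out['r']=(T.inv()*G).as_rotvec().round(4)
    return out
E
python3 - <<'E'
from h import *
a=plane("top",(202.5,237.1),.16);b=plane("top",(296.1,248.1),.16)
print(a,b,np.linalg.norm(a-b),np.arctan2(*(a-b)[[1,0]]))
m=(a+b)/2
# side rings
p=cv2.imread("pics/side0.png")[:,:,::-1].copy()
for nm,a_,b_,bx in (("o",9,25,(250,170,290,200)),("b",90,125,(280,220,320,250))):
    k=mask(p,a_,b_,80,60); x0,y0,x1,y1=bx; k2=k*0;k2[y0:y1,x0:x1]=k[y0:y1,x0:x1]
    v,u=np.nonzero(k2); print(nm,len(u),u.mean(),v.mean(),cv2.fitEllipse(np.c_[u,v].astype(np.float32))[:2])
    print(plane("side",cv2.fitEllipse(np.c_[u,v].astype(np.float32))[0],.16))
# pins
print("pin top: collars", plane("top",(380+318/4,190+153/4),.077),plane("top",(380+308/4,190+306/4),.077))
print("handle tops", plane("top",(464.8,226),.117),plane("top",(461.9,265),.117))
print("side handle", plane("side",(397.1,337),.117),plane("side",(366.5,353),.117), "pot",plane("top",(428,150),.12))
print(totool([m[0],m[1],.34],1.475))
E
```

```text
[0.53838017 0.19358879 0.16      ] [0.52171339 0.01452037 0.16      ] 0.17984237245833076 1.4779887855755158
o 62 270.53225806451616 185.03225806451613 ((270.312255859375, 183.85072326660156), (14.401350021362305, 20.114885330200195))
[0.53827466 0.19328272 0.16      ]
b 122 299.0409836065574 233.4262295081967 ((299.0334777832031, 233.5038604736328), (16.658422470092773, 21.557043075561523))
[0.52171791 0.01443241 0.16      ]
pin top: collars [ 0.57902083 -0.32551729  0.077     ] [ 0.49879142 -0.31954313  0.077     ]
handle tops [ 0.57852615 -0.32394902  0.117     ] [ 0.49968904 -0.31728454  0.117     ]
side handle [ 0.58153631 -0.31984779  0.117     ] [ 0.50113462 -0.3182393   0.117     ] pot [ 0.73277743 -0.2490419   0.12      ]
{'dx': np.float64(-0.2998), 'dy': np.float64(-0.0965), 'dz': np.float64(-0.4911), 'r': array([-0.0002, -0.1401, -0.001 ])}
```

```bash
python3 -m creep '[{"dy":-0.06},{"dx":-0.03,"dy":-0.0965,"dz":-0.05},{"dx":-0.06,"dy":-0.0965,"dz":-0.1,"ry":-0.05},{"dx":-0.09,"dy":-0.0965,"dz":-0.15,"ry":-0.1},{"dx":-0.12,"dy":-0.0965,"dz":-0.2,"ry":-0.14},{"dx":-0.15,"dy":-0.0965,"dz":-0.25,"ry":-0.14},{"dx":-0.18,"dy":-0.0965,"dz":-0.3,"ry":-0.14},{"dx":-0.21,"dy":-0.0965,"dz":-0.345,"ry":-0.14},{"dx":-0.24,"dy":-0.0965,"dz":-0.393,"ry":-0.14},{"dx":-0.27,"dy":-0.0965,"dz":-0.442,"ry":-0.14},{"dx":-0.3,"dy":-0.0965,"dz":-0.491,"ry":-0.14},{"dx":-0.3,"dy":-0.0965,"dz":-0.491,"ry":-0.14},{"dx":-0.3,"dy":-0.0965,"dz":-0.491,"ry":-0.14},{"dx":-0.3,"dy":-0.0965,"dz":-0.491,"ry":-0.14}]' 
python3 - <<'E'
from h import *
st=status.observe();print(st['time'],st['tool_pos'],st['tool_rot'],st['qvel'])
p,d=read_camera("wrist");cv2.imwrite("pics/w1.png",p[:,:,::-1]);np.save("w1.npy",d);import pickle;pickle.dump(st,open("w1.pkl","wb"))
E
```

```text
0.15 [0.12254687 0.51023099 0.24323603] [-1.57064894e+00  1.05371354e-03  1.33494158e+00] [ 0.00085027 -0.00221387 -0.00388195  0.00186217  0.0002629  -0.00095091]invalid input at $[0]: expected keys dx, dy, dz, rx, ry, rz, gripper
```

View pics/w1.png

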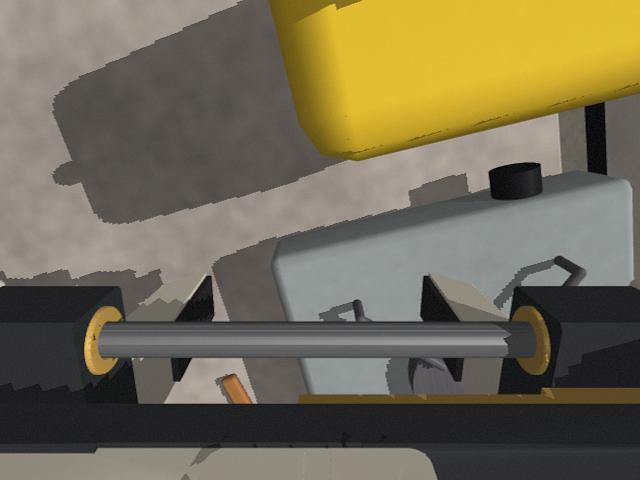

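```bash
python3 -m creep '[{"dx":0,"dy":-0.0965,"dz":0,"rx":0,"ry":0,"rz":0,"gripper":0.6},{"dx":0,"dy":-0.0965,"dz":0,"rx":0,"ry":0,"rz":0,"gripper":0.6},{"dx":-0.3,"dy":-0.0965,"dz":-0.491,"rx":0,"ry":-0.14,"rz":0,"gripper":0.6},{"dx":-0.3,"dy":-0.0965,"dz":-0.491,"rx":0,"ry":-0.14,"rz":0,"gripper":0.6},{"dx":-0.3,"dy":-0.0965,"dz":-0.491,"rx":0,"ry":-0.14,"rz":0,"gripper":0.6},{"dx":-0.3,"dy":-0.0965,"dz":-0.491,"rx":0,"ry":-0.14,"rz":0,"gripper":0.6},{"dx":-0.3,"dy":-0.0965,"dz":-0.491,"rx":0,"ry":-0.14,"rz":0,"gripper":0.6},{"dx":-0.3,"dy":-0.0965,"dz":-0.491,"rx":0,"ry":-0.14,"rz":0,"gripper":0.6},{"dx":-0.3,"dy":-0.0965,"dz":-0.491,"rx":0,"ry":-0.14,"rz":0,"gripper":0.6},{"dx":-0.3,"dy":-0.0965,"dz":-0.491,"rx":0,"ry":-0.14,"rz":0,"gripper":0.6},{"dx":-0.3,"dy":-0.0965,"dz":-0.491,"rx":0,"ry":-0.14,"rz":0,"gripper":0.6},{"dx":-0.3,"dy":-0.0965,"dz":-0.491,"rx":0,"ry":-0.14,"rz":0,"gripper":0.6},{"dx":-0.3,"dy":-0.0965,"dz":-0.491,"rx":0,"ry":-0.14,"rz":0,"gripper":0.6},{"dx":-0.3,"dy":-0.0965,"dz":-0.491,"rx":0,"ry":-0.14,"rz":0,"gripper":0.6},{"dx":-0.3,"dy":-0.0965,"dz":-0.491,"rx":0,"ry":-0.14,"rz":0,"gripper":0.6}]' 
python3 - <<'E'
from h import *
st=status.observe();print(st['time'],st['tool_pos'],st['tool_rot'],st['qvel'])
p,d=read_camera("wrist");cv2.imwrite("pics/w1.png",p[:,:,::-1]);np.save("w1.npy",d);import pickle;pickle.dump(st,open("w1.pkl","wb"))
E
```

```text
time: 2.08
tool_pos: [0.5292, 0.1053, 0.3407]
tool_rot: [-1.571, -0.0, 1.477]
contact_force: [0.1, 0.4, -0.6]
opening: 0.055
2.075 [0.52915822 0.10534642 0.34068987] [-1.57130780e+00 -3.72472843e-04  1.47699953e+00] [-0.00437215  0.00162513 -0.00284542 -0.00221053 -0.0029164  -0.0021293 ]
```

View pics/w1.png

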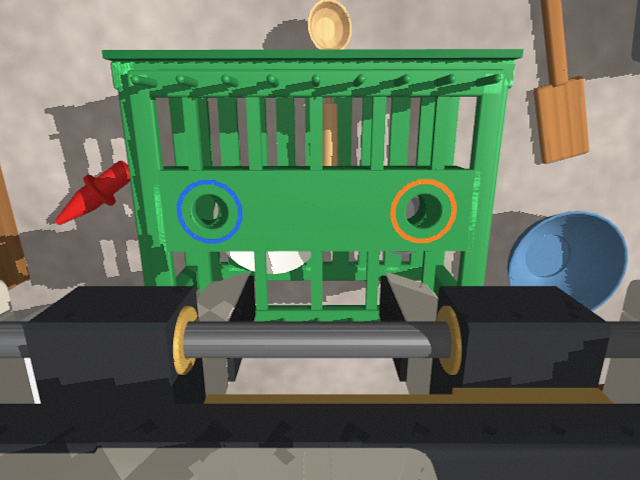

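```bash
python3 - <<'E'
import cv2,numpy as np
p=cv2.imread("pics/w1.png")
a=p[170:255,165:255];b=p[170:255,380:470]
cv2.imwrite("pics/w1c.png",np.hstack([cv2.resize(x,None,fx=4.4,fy=4.4,interpolation=0) for x in(a,b)]))
E
```

```text
(no output)
```

View pics/w1c.png

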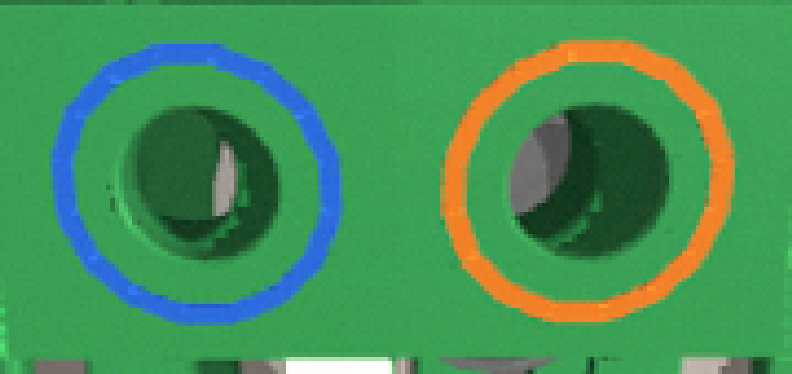

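```bash
python3 - <<'E'
from h import *;import pickle
st=pickle.load(open("w1.pkl","rb"));d=np.load("w1.npy");X=pts("wrist",d,st)
p=cv2.imread("pics/w1.png")[:,:,::-1].copy()
C={}
for nm,a,b,r in (("o",9,20,(380,170,470,255)),("b",100,125,(165,170,255,255))):
    m=mask(p,a,b,120,80);k=m*0;x0,y0,x1,y1=r;k[y0:y1,x0:x1]=m[y0:y1,x0:x1]
    v,u=np.nonzero(k);e=cv2.fitEllipse(np.c_[u,v].astype(np.float32));C[nm]=plane("wrist",e[0],.16,st)
    print(nm,e,C[nm],"ringz",np.median(X[v,u,2]))
    cx,cy=map(int,e[0])
    for vv in range(cy-20,cy+21,2): print(' '.join('%4d'%(X[vv,uu,2]*1000) for uu in range(cx-22,cx+23,2)))
print(np.linalg.norm(C['o']-C['b']),np.arctan2(*(C['o']-C['b'])[[1,0]]))
E
```

```text
o ((422.9490051269531, 210.82098388671875), (58.248985290527344, 63.095054626464844), 53.572601318359375) [0.53866991 0.19457955 0.16      ] ringz 0.16022239698304364
 159  160  159  159  159  160  160  160  159  159  159  158  160  161  160  159  481  160  159  159  159  160  160
 159  160  160  159  159  159  160  159  159  160  159  159  161  159  158  159  160  159  159  160  159  160  159
 161  161  158  160  159  158  160  161  159  159  157  151  150  156  158  161  159  160  160  161  159  159  159
 159  159  159  160  159  159  161  158   92  133  148  150  149  149  150  149  155  159  159  159  159  160  157
 160  158  159  159  159  160   51   68   81  128  137  148  150  151  149  150  150  153  159  160  160  159  160
 159  159  159  160  159   35   41   52   61   76  135  144  150  150  149  148  149  151  156  160  160  158  160
 159  160  161  159   33   33   35   44   54   65  133  140  148  150  149  149  150  147  150  158  160  159  160
 160  159  158  159  481   34   33   40   48   56  132  141  145  149  149  149  149  151  149  155  159  159  160
 160  160  15
[... 3399 characters left out ...]
5  152  135  133  134  132  135  136  144  150  149  149  150  150  158  159  160  159
 160  159  161  159  160  158  156  154  150  139  141  142  150  150  149  150  150  149  153  160  160  160  160
 159  159  160  159  158  160  158  156  153  152  149  149  151  150  149  150  150  159  160  158  159  161  159
 159  160  160  159  158  159  159  158  157  156  155  154  152  153  154  157  158  159  160  159  161  160  159
 159  160  159  159  159  158  159  160  160  158  159  159  159  159  159  158  160  159  160  159  159  160  158
 159  160  160  159  161  161  158  159  160  160  159  160  159  159  159  160  158  159  160  481  160  159  158
0.18008681444028035 1.4785941577951092
```

```bash
cat > fit.py <<'E'
from h import *
from scipy.optimize import least_squares
def barhole(X,c,ey,rad=.0142):
    # wall points of bar hole in frame of upper hole c (rack x', y')
    ex=np.array([ey[1],-ey[0]]); q=X[...,:2]-c[:2]; a=q@ex; b=q@ey; r=np.hypot(a,b)
    zz=X[...,2]
    w=(zz>.1295)&(zz<.1465)&(r<.03)
    w&=r<.028
    A=np.c_[a[w],b[w]]
    f=least_squares(lambda t:np.hypot(A[:,0]-t[0],A[:,1]-t[1])-.015,[0,-.01 if True else 0],loss='soft_l1',f_scale=.0005)
    return f.x,len(A),np.sqrt(np.mean(f.fun**2))
E
python3 - <<'E'
from fit import *;import pickle
st=pickle.load(open("w1.pkl","rb"));d=np.load("w1.npy");X=pts("wrist",d,st)
ey=np.array([np.cos(1.4785),np.sin(1.4785)])
for c in ([.53867,.19458],[.52209,.01526]): print(barhole(X,np.array(c),ey))
E
```

```text
(array([ 0.00058794, -0.01061177]), 174, np.float64(0.0002232494859820702))
(array([ 0.00052193, -0.01069556]), 50, np.float64(0.000217182794206881))
```

```bash
python3 -c "
from h import *
print(totool([.5795,-.323,.25],1.4785))"
```

```text
{'dx': np.float64(-0.4216), 'dy': np.float64(0.0906), 'dz': np.float64(-0.0901), 'r': array([ 0.0006, -0.0017,  0.0003])}
```

```bash
python3 -m creep '[{"dx":-0.42,"dy":0,"dz":-0.09,"rx":0,"ry":0,"rz":0,"gripper":0.6},{"dx":-0.42,"dy":0,"dz":-0.09,"rx":0,"ry":0,"rz":0,"gripper":0.6},{"dx":-0.42,"dy":0,"dz":-0.09,"rx":0,"ry":0,"rz":0,"gripper":0.6},{"dx":-0.42,"dy":0,"dz":-0.09,"rx":0,"ry":0,"rz":0,"gripper":0.6},{"dx":-0.42,"dy":0,"dz":-0.09,"rx":0,"ry":0,"rz":0,"gripper":0.6},{"dx":-0.4216,"dy":0.09,"dz":-0.09,"rx":0,"ry":0,"rz":0,"gripper":0.6},{"dx":-0.4216,"dy":0.09,"dz":-0.09,"rx":0,"ry":0,"rz":0,"gripper":0.6},{"dx":-0.4216,"dy":0.09,"dz":-0.09,"rx":0,"ry":0,"rz":0,"gripper":0.6},{"dx":-0.4216,"dy":0.09,"dz":-0.09,"rx":0,"ry":0,"rz":0,"gripper":0.6},{"dx":-0.4216,"dy":0.09,"dz":-0.09,"rx":0,"ry":0,"rz":0,"gripper":0.6},{"dx":-0.4216,"dy":0.09,"dz":-0.09,"rx":0,"ry":0,"rz":0,"gripper":0.6}]' 
python3 - <<'E'
from h import *
st=status.observe();print(st['tool_pos'],st['tool_rot'])
p,d=read_camera("wrist");cv2.imwrite("pics/w2.png",p[:,:,::-1]);X=pts("wrist",d,st)
for nm,a,b in (("o",9,16),("b",100,125)):
    m=mask(p,a,b,200,80)
    nn,l,s,c=cv2.connectedComponentsWithStats(m)
    for i in range(1,nn):
        if s[i][4]<150:continue
        q=X[(l==i)]; q=q[(q[:,2]>.115)&(q[:,2]<.119)]; 
        if len(q)>30: print(nm,c[i],s[i],len(q),(q.max(0)+q.min(0))/2, q.mean(0), np.ptp(q,axis=0))
E
```

```text
time: 3.5
tool_pos: [0.58, -0.3228, 0.2524]
tool_rot: [-1.574, 0.001, 1.477]
contact_force: [0.0, -0.0, -0.3]
opening: 0.0549
[ 0.5800178  -0.32276312  0.25235408] [-1.57357205e+00  1.24234014e-03  1.47702055e+00]
o [316.14442413 219.04753199] [ 300  198   34   42 1094] 802 [ 0.58035026 -0.32278126  0.11689381] [ 0.58037936 -0.32325675  0.11669848] [0.02446605 0.02420723 0.00376919]
b [309.01913876 114.38995215] [294  91  35  37 418] 407 [ 0.50066475 -0.31918139  0.11676008] [ 0.5038702  -0.32069985  0.11661282] [0.02353116 0.02283813 0.00348053]
```

View pics/w2.png

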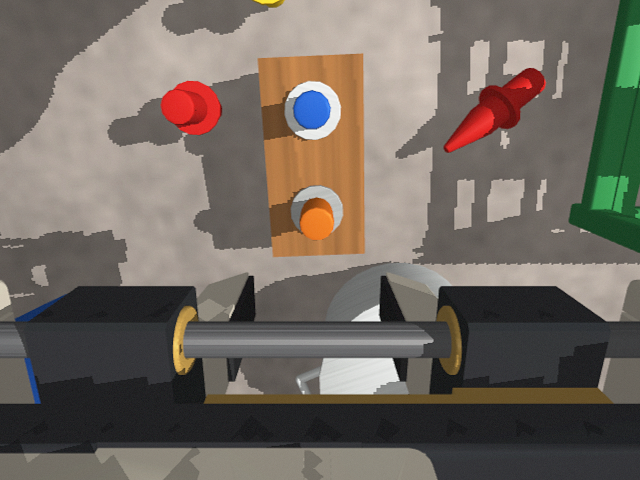

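```bash
python3 -m creep '[{"dx":0,"dy":0.06,"dz":0,"rx":0,"ry":0,"rz":0,"gripper":0.6},{"dx":0,"dy":0.12,"dz":0,"rx":0,"ry":0,"rz":0,"gripper":0.6},{"dx":0,"dy":0.152,"dz":0,"rx":0,"ry":0,"rz":0,"gripper":0.6},{"dx":0,"dy":0.152,"dz":0,"rx":0,"ry":0,"rz":0,"gripper":0.6},{"dx":0,"dy":0.152,"dz":0,"rx":0,"ry":0,"rz":0,"gripper":0.6},{"dx":0,"dy":0.152,"dz":0,"rx":0,"ry":0,"rz":0,"gripper":0.2},{"dx":0,"dy":0.152,"dz":0,"rx":0,"ry":0,"rz":0,"gripper":0.2},{"dx":0,"dy":0.152,"dz":0,"rx":0,"ry":0,"rz":0,"gripper":0.2},{"dx":0,"dy":0.152,"dz":0,"rx":0,"ry":0,"rz":0,"gripper":0.2}]' 25
python3 - <<'E'
from h import *
st=status.observe();print(st['tool_pos'],st['tool_rot'],st['contact_force'],st['opening'])
print(totool([.58,-.323,.25],1.4785))
E
```

```text
time: 4.68
tool_pos: [0.5794, -0.3241, 0.0987]
tool_rot: [-1.571, -0.0, 1.475]
contact_force: [0.0, 1.2, 2.7]
opening: 0.0253
[ 0.57936205 -0.32411428  0.09871463] [-1.57134395e+00 -8.76264644e-05  1.47494611e+00] [0.01875466 1.19726551 2.71794595] 0.025276737331548216
{'dx': np.float64(0.0012), 'dy': np.float64(-0.1513), 'dz': np.float64(-0.0006), 'r': array([ 0.0005, -0.0036,  0.0001])}
```

Gripped. Lift well clear of the block (pin tip needs to clear everything), then carry to the rack.

```bash
python3 -m creep '[{"dx":0,"dy":-0.06,"dz":0,"rx":0,"ry":0,"rz":0,"gripper":0.2},{"dx":0,"dy":-0.12,"dz":0,"rx":0,"ry":0,"rz":0,"gripper":0.2},{"dx":0,"dy":-0.18,"dz":0,"rx":0,"ry":0,"rz":0,"gripper":0.2},{"dx":0,"dy":-0.21,"dz":0,"rx":0,"ry":0,"rz":0,"gripper":0.2},{"dx":0,"dy":-0.21,"dz":0,"rx":0,"ry":0,"rz":0,"gripper":0.2}]' 25
python3 - <<'E'
from h import *
st=status.observe();print(st['tool_pos'],st['tool_rot'],st['contact_force'],st['opening'])
ey=np.array([np.cos(1.4785),np.sin(1.4785)])
t=np.array([.5387,.1946])-.0075*ey;print(t)
print(totool([*t,.31],1.4785))
E
```

```text
time: 5.3
tool_pos: [0.5798, -0.3246, 0.3103]
tool_rot: [-1.575, 0.002, 1.475]
contact_force: [0.0, 0.2, -2.7]
opening: 0.0254
[ 0.5797669  -0.32463484  0.31033084] [-1.57483338  0.00237662  1.47495824] [ 0.00860619  0.22932442 -2.68884223] 0.02542559762062952
[0.53800876 0.18713192]
{'dx': np.float64(0.5054), 'dy': np.float64(-0.0012), 'dz': np.float64(0.0905), 'r': array([ 0.004 , -0.0035, -0.0024])}
```

```bash
python3 -m creep '[{"dx":0.505,"dy":0,"dz":0.09,"rx":0,"ry":0,"rz":0,"gripper":0.2},{"dx":0.505,"dy":0,"dz":0.09,"rx":0,"ry":0,"rz":0,"gripper":0.2},{"dx":0.505,"dy":0,"dz":0.09,"rx":0,"ry":0,"rz":0,"gripper":0.2},{"dx":0.505,"dy":0,"dz":0.09,"rx":0,"ry":0,"rz":0,"gripper":0.2},{"dx":0.505,"dy":0,"dz":0.09,"rx":0,"ry":0,"rz":0,"gripper":0.2},{"dx":0.505,"dy":0,"dz":0.09,"rx":0,"ry":0,"rz":0,"gripper":0.2},{"dx":0.505,"dy":0,"dz":0.09,"rx":0,"ry":0,"rz":0,"gripper":0.2},{"dx":0.505,"dy":0,"dz":0.09,"rx":0,"ry":0,"rz":0,"gripper":0.2},{"dx":0.505,"dy":0,"dz":0.09,"rx":0,"ry":0,"rz":0,"gripper":0.2},{"dx":0.505,"dy":0,"dz":0.09,"rx":0,"ry":0,"rz":0,"gripper":0.2},{"dx":0.505,"dy":0,"dz":0.09,"rx":0,"ry":0,"rz":0,"gripper":0.2}]' 25
python3 - <<'E'
from h import *
st=status.observe();print(st['time'],st['tool_pos'],st['tool_rot'])
p,d=read_camera("wrist");cv2.imwrite("pics/w3.png",p[:,:,::-1]);np.save("w3.npy",d);import pickle;pickle.dump(st,open("w3.pkl","wb"))
E
```

```text
time: 6.68
tool_pos: [0.538, 0.1855, 0.3072]
tool_rot: [-1.569, 0.001, 1.473]
contact_force: [0.2, 0.4, -2.9]
opening: 0.0255
6.675 [0.53804845 0.18551265 0.30721767] [-1.56936413e+00  1.09579870e-03  1.47338379e+00]
```

View pics/w3.png

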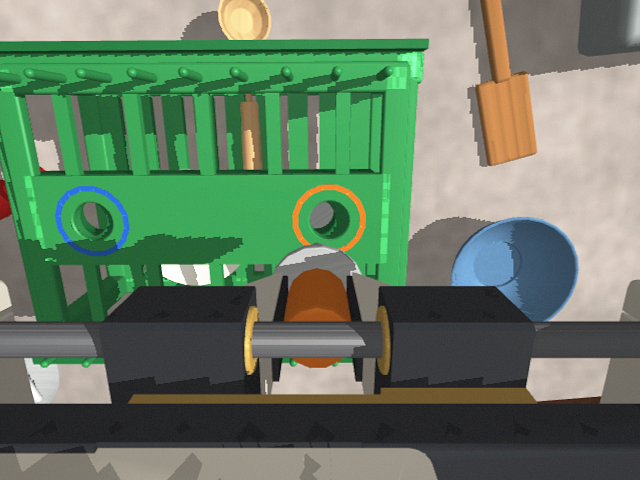

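```bash
cat > pin.py <<'E'
from fit import *
def pinfit(p,d,hue,st):
    c=get_calibration('wrist');m=c['mount'];v,u=np.mgrid[0:480,0:640]
    P=np.stack([(u-c['cx'])/c['fx']*d,(v-c['cy'])/c['fy']*d,d],-1)@m[:3,:3].T+m[:3,3]
    box=(u>230)&(u<410)&(v>235)&(v<400)&(d>0)
    mo=(mask(p,*hue,150,40)>0)&box
    Q=P[mo]; Q=Q[(np.abs(Q[:,0])<.014)&(Q[:,1]>-.03)&(Q[:,1]<.04)]
    side=Q[Q[:,1]>np.percentile(Q[:,1],3)+.004]
    f=least_squares(lambda t:np.hypot(side[:,0]-t[0]-t[2]*side[:,1],side[:,2]-t[1]-t[3]*side[:,1])-.013,[0,0,0,0],loss='soft_l1',f_scale=.0003)
    print("handle axis x,z,tiltx,tiltz",f.x.round(4),len(side),"rms",np.sqrt(np.mean(f.fun**2)).round(5),"top y",np.percentile(Q[:,1],3),"max y",Q[:,1].max())
    # collar
    hs=cv2.cvtColor(p,cv2.COLOR_RGB2HSV)
    mc=box&(hs[...,1]<60)&(np.abs(P[...,0])<.03)&(P[...,1]>.01)&(P[...,1]<.04)&(P[...,2]>.010)&(P[...,2]<.03)
    q=P[mc]; 
    if len(q)<30: print("no collar",len(q)); return P,f.x
    ytop=np.median(q[:,1]); print("collar top y",ytop,len(q))
    k=np.zeros(d.shape,np.uint8);k[mc&(abs(P[...,1]-ytop)<.003)]=255
    # outer edge points: per column smallest row
    E=[]
    for uu in range(640):
        r=np.nonzero(k[:,uu])[0]
        if len(r)>2: E.append(P[r[0],uu])
    E=np.array(E); 
    g=least_squares(lambda t:np.hypot(E[:,0]-t[0],E[:,2]-t[1])-.022,[0,0],loss='soft_l1',f_scale=.0004)
    print("collar centre x,z",g.x.round(4),len(E),np.sqrt(np.mean(g.fun**2)).round(5))
    pl=q[abs(q[:,1]-ytop)<.003];A=np.c_[pl[:,0],pl[:,2],np.ones(len(pl))];s=np.linalg.lstsq(A,pl[:,1],rcond=None)[0];print("collar plane slopes",s.round(3))
    return P,f.x
E
python3 - <<'E'
from pin import *;import pickle
st=pickle.load(open("w3.pkl","rb"));d=np.load("w3.npy");p=cv2.imread("pics/w3.png")[:,:,::-1].copy()
P,_=pinfit(p,d,(3,20),st)
X=pts("wrist",d,st)
for nm,a,b,r in (("o",9,20,(280,180,375,256)),("b",100,125,(45,170,140,265))):
    m=mask(p,a,b,120,80);k=m*0;x0,y0,x1,y1=r;k[y0:y1,x0:x1]=m[y0:y1,x0:x1]
    v,u=np.nonzero(k);e=cv2.fitEllipse(np.c_[u,v].astype(np.float32));c=plane("wrist",e[0],.16,st)
    print(nm,e,c,"ringz",np.median(X[v,u,2]),barhole(X,c,np.array([np.cos(1.4785),np.sin(1.4785)])))
E
```

```text
handle axis x,z,tiltx,tiltz [ 0.0003 -0.0019 -0.0038 -0.008 ] 1983 rms 0.00024 top y -0.01848788274332492 max y 0.022197663365004644
collar top y 0.02210797037001233 1489
collar centre x,z [ 0.0002 -0.002 ] 81 0.0002
collar plane slopes [0.001 0.074 0.021]
o ((328.54034423828125, 219.4152374267578), (65.77767944335938, 68.11276245117188), 85.40657806396484) [0.5385212  0.19457896 0.16      ] ringz 0.1602290620604781 (array([ 0.00067391, -0.01059506]), 108, np.float64(0.0001672537565913148))
b ((91.64340209960938, 220.6955108642578), (61.59311294555664, 72.61209106445312), 127.15755462646484) [0.52191026 0.01527702 0.16      ] ringz 0.1602730758356604 (array([ 0.0006509 , -0.01032148]), 161, np.float64(0.000356296595347749))
```

```bash
cat > st.py <<'E'
from h import *
import sys
st=status.observe();print(round(st['time'],2),st['tool_pos'].round(4),st['tool_rot'].round(4),st['contact_force'].round(1),st['torque'].round(2),round(st['opening'],4))
if len(sys.argv)>3: print(totool([float(a) for a in sys.argv[1:4]],1.4785))
E
python3 st.py .5359 .1867 .255
```

```text
6.72 [0.5381 0.1854 0.3076] [-1.5698e+00  7.0000e-04  1.4729e+00] [ 0.3  0.3 -2.8] [ 0.04  0.03 -0.02] 0.0253
{'dx': np.float64(0.0011), 'dy': np.float64(0.0526), 'dz': np.float64(0.0023), 'r': array([-0.001 , -0.0056, -0.0007])}
```

```bash
python3 -m creep '[{"dx":0.001,"dy":0.03,"dz":0.0023,"rx":0,"ry":-0.0056,"rz":0,"gripper":0.2},{"dx":0.001,"dy":0.0526,"dz":0.0023,"rx":0,"ry":-0.0056,"rz":0,"gripper":0.2},{"dx":0.001,"dy":0.0526,"dz":0.0023,"rx":0,"ry":-0.0056,"rz":0,"gripper":0.2},{"dx":0.001,"dy":0.0526,"dz":0.0023,"rx":0,"ry":-0.0056,"rz":0,"gripper":0.2},{"dx":0.001,"dy":0.0526,"dz":0.0023,"rx":0,"ry":-0.0056,"rz":0,"gripper":0.2}]'; python3 st.py .5359 .1867 .255
python3 - <<'E'
from h import *
for n in("side","top"):
    p,d=read_camera(n)
    x,y=(220,140) if n=="side" else (150,180)
    cv2.imwrite(f"pics/{n}4c.png",cv2.resize(p[y:y+110,x:x+140,::-1],None,fx=5,fy=5,interpolation=2))
E
```

```text
time: 7.35
tool_pos: [0.5364, 0.1881, 0.2569]
tool_rot: [-1.573, -0.001, 1.48]
contact_force: [-0.8, 0.3, -2.7]
opening: 0.0252
7.35 [0.5364 0.1881 0.2569] [-1.573e+00 -7.000e-04  1.480e+00] [-0.8  0.3 -2.7] [0.   0.01 0.01] 0.0252
{'dx': np.float64(-0.0014), 'dy': np.float64(0.0019), 'dz': np.float64(0.0004), 'r': array([0.0022, 0.0015, 0.0007])}
```

View pics/side4c.png

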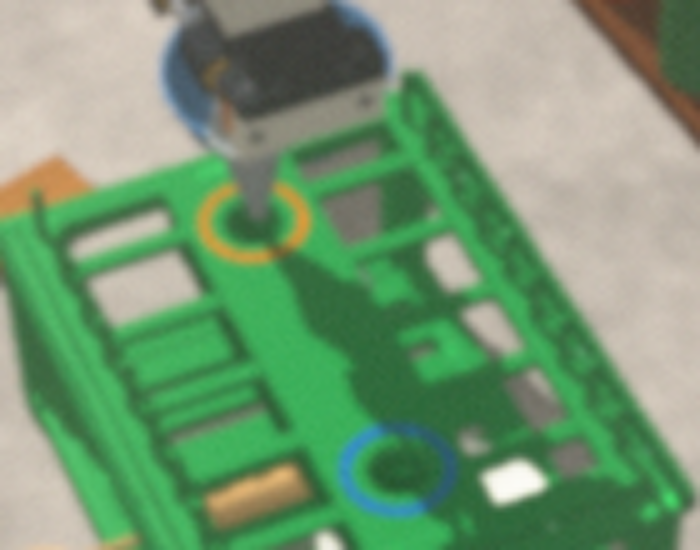

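```bash
python3 -m creep '[{"dx":-0.0014,"dy":0.008,"dz":0.0004,"rx":0,"ry":0,"rz":0,"gripper":0.2},{"dx":-0.0014,"dy":0.014,"dz":0.0004,"rx":0,"ry":0,"rz":0,"gripper":0.2},{"dx":-0.0014,"dy":0.018,"dz":0.0004,"rx":0,"ry":0,"rz":0,"gripper":0.2},{"dx":-0.0014,"dy":0.02,"dz":0.0004,"rx":0,"ry":0,"rz":0,"gripper":0.2},{"dx":-0.0014,"dy":0.02,"dz":0.0004,"rx":0,"ry":0,"rz":0,"gripper":0.2}]'; python3 st.py .5363 .1835 .222
```

```text
time: 8.07
tool_pos: [0.5352, 0.187, 0.2355]
tool_rot: [-1.571, -0.0, 1.481]
contact_force: [0.4, -0.3, -2.7]
opening: 0.0254
8.07 [0.5352 0.187  0.2355] [-1.5706 -0.      1.4807] [ 0.4 -0.3 -2.7] [-0.02  0.02  0.03] 0.0254
{'dx': np.float64(-0.0034), 'dy': np.float64(0.0135), 'dz': np.float64(-0.0014), 'r': array([-0.0002,  0.0022,  0.    ])}
```

```bash
python3 -m creep '[{"dx":-0.001,"dy":0.005,"dz":-0.0008,"rx":0,"ry":0,"rz":0,"gripper":0.2},{"dx":-0.002,"dy":0.009,"dz":-0.0008,"rx":0,"ry":0,"rz":0,"gripper":0.2},{"dx":-0.0034,"dy":0.013,"dz":-0.0008,"rx":0,"ry":0,"rz":0,"gripper":0.2},{"dx":-0.0034,"dy":0.0135,"dz":-0.0008,"rx":0,"ry":0,"rz":0,"gripper":0.2}]'; python3 st.py .536 .1835 .212
```

```text
time: 8.57
tool_pos: [0.5363, 0.1846, 0.2226]
tool_rot: [-1.573, -0.003, 1.481]
contact_force: [0.5, 5.6, 1.0]
opening: 0.0253
8.57 [0.5363 0.1846 0.2226] [-1.5729 -0.0027  1.4807] [0.5 5.6 1. ] [ 1.09 -0.23  0.01] 0.0253
{'dx': np.float64(-0.0011), 'dy': np.float64(0.0106), 'dz': np.float64(0.0002), 'r': array([0.0021, 0.0022, 0.0027])}
```

```bash
python3 -m creep '[{"dx":-0.0005,"dy":0.003,"dz":0.0002,"rx":0,"ry":0,"rz":0,"gripper":0.2},{"dx":-0.001,"dy":0.006,"dz":0.0002,"rx":0,"ry":0,"rz":0,"gripper":0.2},{"dx":-0.0011,"dy":0.009,"dz":0.0002,"rx":0,"ry":0,"rz":0,"gripper":0.2},{"dx":-0.0011,"dy":0.0106,"dz":0.0002,"rx":0,"ry":0,"rz":0,"gripper":0.2}]'; python3 st.py .536 .1835 .205
```

```text
time: 9.07
tool_pos: [0.5361, 0.1836, 0.2123]
tool_rot: [-1.573, -0.003, 1.481]
contact_force: [1.2, 5.5, 2.8]
opening: 0.0256
9.07 [0.5361 0.1836 0.2123] [-1.5734 -0.0028  1.4808] [1.2 5.5 2.8] [ 1.06 -0.08 -0.01] 0.0256
{'dx': np.float64(-0.0001), 'dy': np.float64(0.0073), 'dz': np.float64(0.0001), 'r': array([0.0026, 0.0023, 0.0028])}
```

```bash
python3 -m creep '[{"dx":0,"dy":0.002,"dz":0,"rx":0,"ry":0,"rz":0,"gripper":0.2},{"dx":0,"dy":0.004,"dz":0,"rx":0,"ry":0,"rz":0,"gripper":0.2},{"dx":0,"dy":0.006,"dz":0,"rx":0,"ry":0,"rz":0,"gripper":0.2},{"dx":0,"dy":0.007,"dz":0,"rx":0,"ry":0,"rz":0,"gripper":0.2}]'; python3 st.py .536 .1835 .199
```

```text
time: 9.57
tool_pos: [0.5362, 0.1836, 0.2054]
tool_rot: [-1.574, -0.003, 1.481]
contact_force: [0.1, 5.0, 2.5]
opening: 0.0257
9.57 [0.5362 0.1836 0.2054] [-1.5735 -0.0027  1.4809] [0.1 5.  2.5] [ 1.   -0.1  -0.01] 0.0257
{'dx': np.float64(-0.0001), 'dy': np.float64(0.0064), 'dz': np.float64(0.0002), 'r': array([0.0027, 0.0024, 0.0027])}
```

```bash
python3 -m creep '[{"dx":0,"dy":0.002,"dz":0,"rx":0,"ry":0,"rz":0,"gripper":0.2},{"dx":0,"dy":0.004,"dz":0,"rx":0,"ry":0,"rz":0,"gripper":0.2},{"dx":0,"dy":0.005,"dz":0,"rx":0,"ry":0,"rz":0,"gripper":0.2}]'; python3 st.py .536 .1835 .197
```

```text
time: 9.95
tool_pos: [0.5361, 0.1835, 0.2]
tool_rot: [-1.573, -0.002, 1.481]
contact_force: [1.7, 4.7, 0.0]
opening: 0.0255
9.95 [0.5361 0.1835 0.2   ] [-1.5731 -0.0025  1.4807] [1.7 4.7 0. ] [ 0.95 -0.22  0.01] 0.0255
{'dx': np.float64(0.0), 'dy': np.float64(0.003), 'dz': np.float64(0.0001), 'r': array([0.0023, 0.0022, 0.0025])}
```

```bash
python3 -m creep '[{"dx":0,"dy":0.001,"dz":0,"rx":0,"ry":0,"rz":0,"gripper":0.2},{"dx":0,"dy":0.002,"dz":0,"rx":0,"ry":0,"rz":0,"gripper":0.2},{"dx":0,"dy":0.003,"dz":0,"rx":0,"ry":0,"rz":0,"gripper":0.2}]'; python3 st.py .536 .1835 .195
```

```text
time: 10.32
tool_pos: [0.5362, 0.1835, 0.1971]
tool_rot: [-1.573, -0.002, 1.481]
contact_force: [1.9, 4.2, 1.6]
opening: 0.0256
10.32 [0.5362 0.1835 0.1971] [-1.5733 -0.0025  1.4808] [1.9 4.2 1.6] [ 0.97 -0.27 -0.02] 0.0256
{'dx': np.float64(0.0), 'dy': np.float64(0.0021), 'dz': np.float64(0.0002), 'r': array([0.0025, 0.0023, 0.0025])}
```

```bash
python3 -m creep '[{"dx":0,"dy":0.001,"dz":-0.0003,"rx":0,"ry":0,"rz":0,"gripper":0.2},{"dx":0,"dy":0.0015,"dz":-0.0005,"rx":0,"ry":0,"rz":0,"gripper":0.2},{"dx":0,"dy":0.002,"dz":-0.0005,"rx":0,"ry":0,"rz":0,"gripper":0.2}]'; python3 st.py .536 .1835 .195
```

```text
time: 10.7
tool_pos: [0.5363, 0.1834, 0.195]
tool_rot: [-1.572, -0.002, 1.481]
contact_force: [0.9, 5.0, 0.4]
opening: 0.0258
10.7 [0.5363 0.1834 0.195 ] [-1.5724 -0.0023  1.4808] [0.9 5.  0.4] [ 0.94 -0.13 -0.02] 0.0258
{'dx': np.float64(0.0), 'dy': np.float64(-0.0), 'dz': np.float64(0.0003), 'r': array([0.0016, 0.0023, 0.0023])}
```

```bash
python3 -m creep '[{"dx":0,"dy":0.001,"dz":0,"rx":0,"ry":0,"rz":0,"gripper":0.2},{"dx":0,"dy":0.002,"dz":0,"rx":0,"ry":0,"rz":0,"gripper":0.2},{"dx":0,"dy":0.003,"dz":0,"rx":0,"ry":0,"rz":0,"gripper":0.2}]'; python3 st.py .536 .1835 .190
```

```text
time: 11.08
tool_pos: [0.5364, 0.1834, 0.1919]
tool_rot: [-1.572, -0.002, 1.481]
contact_force: [1.0, 4.9, -0.4]
opening: 0.0255
11.07 [0.5364 0.1834 0.1919] [-1.5724 -0.0022  1.4808] [ 1.   4.9 -0.4] [ 0.95 -0.08  0.01] 0.0255
{'dx': np.float64(0.0001), 'dy': np.float64(0.0019), 'dz': np.float64(0.0004), 'r': array([0.0016, 0.0023, 0.0022])}
```

```bash
python3 -m creep '[{"dx":0,"dy":0.001,"dz":0,"rx":0,"ry":0,"rz":0,"gripper":0.2},{"dx":0,"dy":0.002,"dz":0,"rx":0,"ry":0,"rz":0,"gripper":0.2},{"dx":0,"dy":0.003,"dz":0,"rx":0,"ry":0,"rz":0,"gripper":0.2},{"dx":0,"dy":0.0038,"dz":0,"rx":0,"ry":0,"rz":0,"gripper":0.2}]'; python3 st.py .536 .1835 .187
```

```text
time: 11.58
tool_pos: [0.5364, 0.1834, 0.1882]
tool_rot: [-1.573, -0.002, 1.481]
contact_force: [0.3, 5.5, 0.1]
opening: 0.0254
11.57 [0.5364 0.1834 0.1882] [-1.5725 -0.0022  1.4808] [0.3 5.5 0.1] [ 0.92 -0.15 -0.  ] 0.0254
{'dx': np.float64(0.0001), 'dy': np.float64(0.0012), 'dz': np.float64(0.0004), 'r': array([0.0017, 0.0022, 0.0022])}
```

```bash
python3 -m creep '[{"dx":0,"dy":0.0005,"dz":0,"rx":0,"ry":0,"rz":0,"gripper":0.2},{"dx":0,"dy":0.0011,"dz":0,"rx":0,"ry":0,"rz":0,"gripper":0.2}]'; python3 st.py .536 .1835 .187
```

```text
time: 11.82
tool_pos: [0.5364, 0.1834, 0.1871]
tool_rot: [-1.573, -0.002, 1.481]
contact_force: [0.3, 5.6, 0.8]
opening: 0.0254
11.82 [0.5364 0.1834 0.1871] [-1.5725 -0.0022  1.4808] [0.3 5.6 0.8] [ 0.94 -0.09  0.02] 0.0254
{'dx': np.float64(0.0001), 'dy': np.float64(0.0001), 'dz': np.float64(0.0004), 'r': array([0.0017, 0.0023, 0.0022])}
```

```bash
python3 -m creep '[{"dx":0,"dy":0.0006,"dz":0,"rx":0,"ry":0,"rz":0,"gripper":0.2},{"dx":0,"dy":0.0011,"dz":0,"rx":0,"ry":0,"rz":0,"gripper":0.2}]'; python3 st.py .536 .1835 .187
```

```text
time: 12.08
tool_pos: [0.5365, 0.1833, 0.1868]
tool_rot: [-1.573, -0.002, 1.481]
contact_force: [-0.6, 4.0, 7.3]
opening: 0.0257
12.07 [0.5365 0.1833 0.1868] [-1.5733 -0.0022  1.4808] [-0.6  4.   7.3] [ 0.9   0.34 -0.02] 0.0257
{'dx': np.float64(0.0001), 'dy': np.float64(-0.0002), 'dz': np.float64(0.0005), 'r': array([0.0025, 0.0023, 0.0022])}
```

```bash
python3 -m creep '[{"dx":0,"dy":0,"dz":0,"rx":0,"ry":0,"rz":0,"gripper":0.5},{"dx":0,"dy":0,"dz":0,"rx":0,"ry":0,"rz":0,"gripper":0.5},{"dx":0,"dy":0,"dz":0,"rx":0,"ry":0,"rz":0,"gripper":0.5},{"dx":0,"dy":-0.03,"dz":0,"rx":0,"ry":0,"rz":0,"gripper":0.5},{"dx":0,"dy":-0.07,"dz":0,"rx":0,"ry":0,"rz":0,"gripper":0.5},{"dx":0,"dy":-0.14,"dz":0,"rx":0,"ry":0,"rz":0,"gripper":0.6},{"dx":-0.08,"dy":-0.15,"dz":0,"rx":0,"ry":0,"rz":0,"gripper":0.6},{"dx":-0.08,"dy":-0.15,"dz":0,"rx":0,"ry":0,"rz":0,"gripper":0.6},{"dx":-0.08,"dy":-0.15,"dz":0,"rx":0,"ry":0,"rz":0,"gripper":0.6}]'
python3 - <<'E'
from fit import *
st=status.observe()
p,d=read_camera("wrist");cv2.imwrite("pics/w5.png",p[:,:,::-1]);X=pts("wrist",d,st)
import pickle;pickle.dump((st,p,d),open("w5.pkl","wb"))
hs=cv2.cvtColor(p,cv2.COLOR_RGB2HSV)
nn,l,s,c=cv2.connectedComponentsWithStats(mask(p,9,20,150,60))
print([(c[i].round(1),s[i]) for i in range(1,nn) if s[i][4]>60])
nn,l,s,c=cv2.connectedComponentsWithStats(mask(p,100,125,150,60))
print([(c[i].round(1),s[i]) for i in range(1,nn) if s[i][4]>60])
E
python3 st.py
```

```text
time: 13.2
tool_pos: [0.5287, 0.1017, 0.3354]
tool_rot: [-1.571, -0.0, 1.478]
contact_force: [0.2, 0.2, -0.1]
opening: 0.0549
[(array([566.4,  98.9]), array([ 540,    0,   55,  164, 4850], dtype=int32)), (array([  9.6, 231.7]), array([  0, 170,  29, 120, 927], dtype=int32)), (array([421., 217.]), array([ 384,  181,   67,   64, 2123], dtype=int32)), (array([183.7, 338. ]), array([174, 306,  24,  69, 635], dtype=int32)), (array([453.9, 323.9]), array([449, 307,  11,  32, 114], dtype=int32)), (array([456.7, 360.5]), array([450, 351,  11,  19,  82], dtype=int32)), (array([434.3, 396.5]), array([ 206,  388,  406,   15, 2858], dtype=int32))]
[(array([199.5, 212.4]), array([166, 181,  68,  65, 906], dtype=int32))]
13.25 [0.5286 0.1027 0.3349] [-1.5697e+00 -5.0000e-04  1.4792e+00] [-0.4 -0.9  0.4] [0.04 0.02 0.01] 0.0556
```

View pics/w5.png

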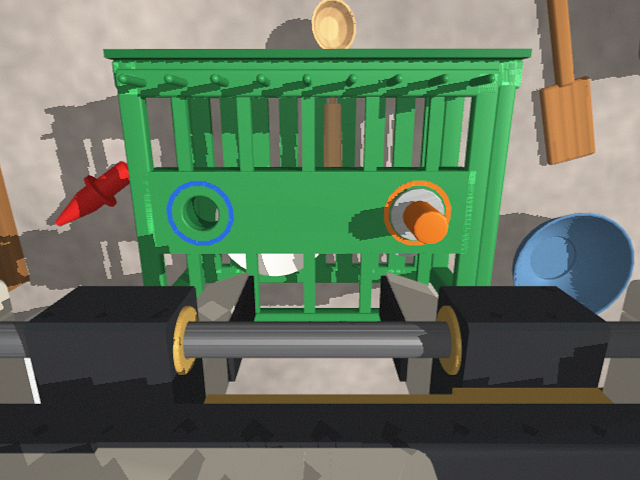

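```bash
python3 - <<'E'
from fit import *;import pickle
st,p,d=pickle.load(open("w5.pkl","rb"));X=pts("wrist",d,st)
ey=np.array([np.cos(1.4785),np.sin(1.4785)])
m=mask(p,100,125,120,80);k=m*0;k[170:255,155:245]=m[170:255,155:245]
v,u=np.nonzero(k);e=cv2.fitEllipse(np.c_[u,v].astype(np.float32));c=plane("wrist",e[0],.16,st)
print("blue",e,c,np.median(X[v,u,2]),barhole(X,c,ey))
hs=cv2.cvtColor(p,cv2.COLOR_RGB2HSV)
w=(hs[...,1]<50);w[:180]=0;w[245:]=0;w[:,:380]=0;w[:,455:]=0
q=X[w];q=q[(q[:,2]>.155)&(q[:,2]<.175)];print("collar",len(q),np.median(q,0))
A=np.c_[q[:,:2],np.ones(len(q))];print("plane",np.linalg.lstsq(A,q[:,2],rcond=None)[0])
m=mask(p,9,20,150,60);m[:175]=0;m[250:]=0;m[:,:380]=0;m[:,455:]=0
q=X[m>0];t=q[(q[:,2]>.202)&(q[:,2]<.209)];print("handle top",(t.min(0)+t.max(0))/2,len(t))
r=q[abs(q[:,2]-.160)<.004]
# ring: fit circle
f=least_squares(lambda a:np.hypot(r[:,0]-a[0],r[:,1]-a[1])-a[2],[.537,.183,.024],loss='soft_l1',f_scale=.0005);print("ring",f.x,"expected blue+.18ey",c[:2]+.18*ey)
w2=w&(abs(X[...,2]-.165)<.003);v,u=np.nonzero(w2);E=[]
h=cv2.convexHull(np.c_[u,v])[:,0];print(len(h)); Q=X[h[:,1],h[:,0]]
f=least_squares(lambda a:np.hypot(Q[:,0]-a[0],Q[:,1]-a[1])-.022,[.537,.183],loss='soft_l1',f_scale=.0005);print("collar c",f.x,np.abs(f.fun).max())
E
```

```text
blue ((199.7021026611328, 212.98439025878906), (58.93974685668945, 64.24777221679688), 125.02760314941406) [0.52109049 0.00527727 0.16      ] 0.160292218774431 (array([ 0.00066182, -0.00032251]), 263, np.float64(0.000253980135701999))
collar 1034 [0.52894647 0.17561892 0.16476061]
plane [ 0.00297422 -0.01029932  0.16498044]
handle top [0.5377411  0.18331713 0.20443005] 917
ring [0.53828975 0.18451846 0.02574463] expected blue+.18ey [0.53768025 0.18451113]
22
collar c [0.53823695 0.18368699] 0.0015164087978570724
```

```bash
python3 - <<'E'
from h import *
p=cv2.imread("pics/top0.png")[:,:,::-1].copy();d=np.load("top0.npy");X=pts("top",d)
for nm,hh in (("red",(0,6)),("yellow",(24,34))):
    m=mask(p,*hh,150,60);nn,l,s,c=cv2.connectedComponentsWithStats(m)
    for i in range(1,nn):
        if 150<s[i][4]<1500 and c[i][1]>200 and c[i][0]>350:
            q=X[l==i];print(nm,c[i].round(),q.min(0).round(3),q.max(0).round(3)); t=q[q[:,2]>q[:,2].max()-.008];print((t.min(0)+t.max(0))/2)
E
python3 st.py .5005 -.3195 .25
```

```text
red [638. 213.] [ 0.436 -1.157 -0.594] [0.809 0.004 1.144]
[0.43641124 0.00440241 1.14440933]
red [409. 240.] [ 0.534 -0.256  0.001] [ 0.574 -0.2    0.112]
[ 0.55258639 -0.22041852  0.1075178 ]
red [500. 273.] [ 0.467 -0.467 -0.002] [ 0.511 -0.396  0.097]
[ 0.48712813 -0.4183762   0.09345198]
yellow [466. 317.] [ 0.375 -0.36   0.009] [0.436 0.004 1.144]
[0.43641124 0.00440241 1.14440933]
13.25 [0.5286 0.1027 0.3349] [-1.5697e+00 -5.0000e-04  1.4792e+00] [-0.4 -0.9  0.4] [0.04 0.02 0.01] 0.0556
{'dx': np.float64(-0.423), 'dy': np.float64(0.0847), 'dz': np.float64(-0.0107), 'r': array([-0.0011,  0.0007,  0.0005])}
```

```bash
python3 -m creep '[{"dx":-0.423,"dy":0,"dz":-0.0107,"rx":0,"ry":0,"rz":0,"gripper":0.6},{"dx":-0.423,"dy":0,"dz":-0.0107,"rx":0,"ry":0,"rz":0,"gripper":0.6},{"dx":-0.423,"dy":0,"dz":-0.0107,"rx":0,"ry":0,"rz":0,"gripper":0.6},{"dx":-0.423,"dy":0,"dz":-0.0107,"rx":0,"ry":0,"rz":0,"gripper":0.6},{"dx":-0.423,"dy":0,"dz":-0.0107,"rx":0,"ry":0,"rz":0,"gripper":0.6},{"dx":-0.423,"dy":0.085,"dz":-0.0107,"rx":0,"ry":0,"rz":0,"gripper":0.6},{"dx":-0.423,"dy":0.085,"dz":-0.0107,"rx":0,"ry":0,"rz":0,"gripper":0.6},{"dx":-0.423,"dy":0.085,"dz":-0.0107,"rx":0,"ry":0,"rz":0,"gripper":0.6},{"dx":-0.423,"dy":0.085,"dz":-0.0107,"rx":0,"ry":0,"rz":0,"gripper":0.6},{"dx":-0.423,"dy":0.085,"dz":-0.0107,"rx":0,"ry":0,"rz":0,"gripper":0.6},{"dx":-0.423,"dy":0.085,"dz":-0.0107,"rx":0,"ry":0,"rz":0,"gripper":0.6}]'
python3 - <<'E'
from h import *
st=status.observe()
p,d=read_camera("wrist");cv2.imwrite("pics/w6.png",p[:,:,::-1]);X=pts("wrist",d,st)
m=mask(p,100,125,200,80);q=X[m>0];q=q[(q[:,2]>.114)&(q[:,2]<.119)&(abs(q[:,1]+.32)<.05)];c=(q.max(0)+q.min(0))/2;print(len(q),c,np.ptp(q,axis=0))
print(totool([c[0],c[1],.099],1.4785))
E
python3 st.py
```

```text
time: 14.62
tool_pos: [0.5021, -0.3183, 0.252]
tool_rot: [-1.573, 0.001, 1.483]
contact_force: [0.6, -0.2, -0.0]
opening: 0.0549
686 [ 0.50009243 -0.31857119  0.1163462 ] [0.02400159 0.02378564 0.00452589]
{'dx': np.float64(-0.0001), 'dy': np.float64(0.1528), 'dz': np.float64(0.0022), 'r': array([ 0.0019,  0.0038, -0.001 ])}
14.68 [ 0.502  -0.3185  0.2518] [-1.5727e+00  1.0000e-03  1.4823e+00] [-1.1 -0.1 -0.2] [-0.01  0.04  0.05] 0.0548
```

View pics/w6.png

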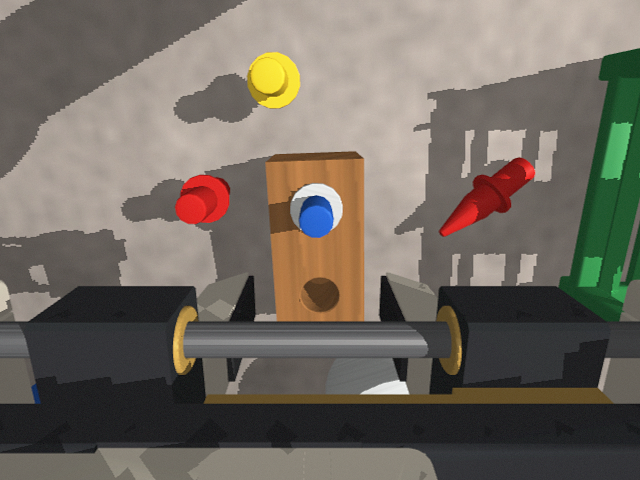

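Blue pin at (316,215) in the block with the orange one's hole now empty at (320,295); the yellow (273,78) and reds (203,199), (495,195) are off the block. Grasp the blue one.

```bash
python3 -m creep '[{"dx":0,"dy":0.06,"dz":0.002,"rx":0,"ry":0,"rz":0,"gripper":0.6},{"dx":0,"dy":0.12,"dz":0.002,"rx":0,"ry":0,"rz":0,"gripper":0.6},{"dx":0,"dy":0.152,"dz":0.002,"rx":0,"ry":0,"rz":0,"gripper":0.6},{"dx":0,"dy":0.152,"dz":0.002,"rx":0,"ry":0,"rz":0,"gripper":0.6},{"dx":0,"dy":0.152,"dz":0.002,"rx":0,"ry":0,"rz":0,"gripper":0.6},{"dx":0,"dy":0.152,"dz":0.002,"rx":0,"ry":0,"rz":0,"gripper":0.2},{"dx":0,"dy":0.152,"dz":0.002,"rx":0,"ry":0,"rz":0,"gripper":0.2},{"dx":0,"dy":0.152,"dz":0.002,"rx":0,"ry":0,"rz":0,"gripper":0.2},{"dx":0,"dy":0.152,"dz":0.002,"rx":0,"ry":0,"rz":0,"gripper":0.2}]' 25
python3 -m creep '[{"dx":0,"dy":-0.06,"dz":0,"rx":0,"ry":0,"rz":0,"gripper":0.2},{"dx":0,"dy":-0.12,"dz":0,"rx":0,"ry":0,"rz":0,"gripper":0.2},{"dx":0,"dy":-0.18,"dz":0,"rx":0,"ry":0,"rz":0,"gripper":0.2},{"dx":0,"dy":-0.21,"dz":0,"rx":0,"ry":0,"rz":0,"gripper":0.2},{"dx":0,"dy":-0.21,"dz":0,"rx":0,"ry":0,"rz":0,"gripper":0.2}]' 25
python3 st.py .5191 .0053 .305
```

```text
time: 15.8
tool_pos: [0.4994, -0.3194, 0.0989]
tool_rot: [-1.571, 0.0, 1.481]
contact_force: [-0.5, 0.6, 1.8]
opening: 0.0255
time: 16.42
tool_pos: [0.4999, -0.3199, 0.3109]
tool_rot: [-1.575, 0.003, 1.481]
contact_force: [0.9, -0.5, -1.6]
opening: 0.0255
16.43 [ 0.4999 -0.3199  0.3109] [-1.5751  0.0029  1.4806] [ 0.9 -0.5 -1.6] [0.03 0.03 0.01] 0.0255
{'dx': np.float64(0.3256), 'dy': np.float64(0.0049), 'dz': np.float64(0.0102), 'r': array([ 0.0043,  0.0021, -0.0029])}
```

```bash
python3 -m creep '[{"dx":0.3256,"dy":0,"dz":0.01,"rx":0,"ry":0,"rz":0,"gripper":0.2},{"dx":0.3256,"dy":0,"dz":0.01,"rx":0,"ry":0,"rz":0,"gripper":0.2},{"dx":0.3256,"dy":0,"dz":0.01,"rx":0,"ry":0,"rz":0,"gripper":0.2},{"dx":0.3256,"dy":0,"dz":0.01,"rx":0,"ry":0,"rz":0,"gripper":0.2},{"dx":0.3256,"dy":0,"dz":0.01,"rx":0,"ry":0,"rz":0,"gripper":0.2},{"dx":0.3256,"dy":0,"dz":0.01,"rx":0,"ry":0,"rz":0,"gripper":0.2},{"dx":0.3256,"dy":0,"dz":0.01,"rx":0,"ry":0,"rz":0,"gripper":0.2},{"dx":0.3256,"dy":0,"dz":0.01,"rx":0,"ry":0,"rz":0,"gripper":0.2},{"dx":0.3256,"dy":0,"dz":0.01,"rx":0,"ry":0,"rz":0,"gripper":0.2}]'
python3 - <<'E'
from pin import *
st=status.observe()
p,d=read_camera("wrist");cv2.imwrite("pics/w7.png",p[:,:,::-1]);pinfit(p,d,(100,125),st)
X=pts("wrist",d,st)
m=mask(p,100,125,120,80)
nn,l,s,c=cv2.connectedComponentsWithStats(m);print([(c[i].round(1),s[i]) for i in range(1,nn) if s[i][4]>60])
E
```

```text
time: 17.55
tool_pos: [0.5186, 0.0043, 0.3082]
tool_rot: [-1.57, 0.0, 1.478]
contact_force: [0.3, 0.0, -0.6]
opening: 0.0252
handle axis x,z,tiltx,tiltz [ 0.0002 -0.0019 -0.0013  0.0006] 2007 rms 0.00025 top y -0.0183033496608699 max y 0.021161779829854094
collar top y 0.022130710999414854 1540
collar centre x,z [ 0.0002 -0.0018] 81 0.00021
collar plane slopes [0.001 0.058 0.021]
[(array([318. , 213.9]), array([282, 188,  72,  62, 822], dtype=int32)), (array([316.8, 298.1]), array([ 284,  268,   67,   54, 2867], dtype=int32)), (array([316.8, 361.4]), array([293, 358,  49,  10, 334], dtype=int32))]
```

View pics/w7.png

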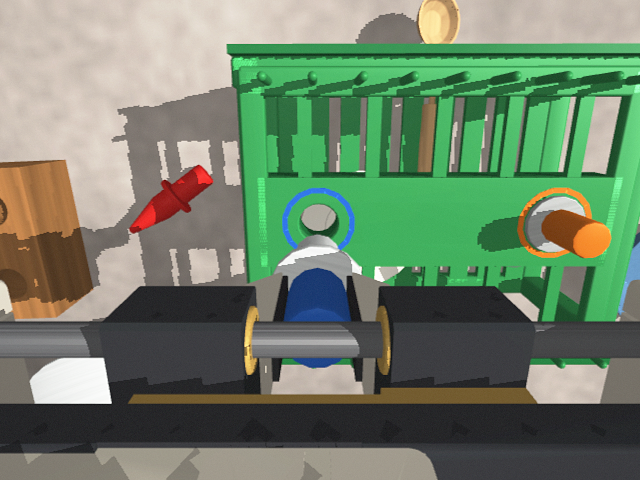

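```bash
python3 st.py .5195 .005 .242
```

```text
17.6 [0.5187 0.0045 0.3083] [-1.5705e+00  1.0000e-04  1.4785e+00] [-0.4  0.8 -2. ] [-0.02 -0.01  0.02] 0.0257
{'dx': np.float64(0.0006), 'dy': np.float64(0.0663), 'dz': np.float64(-0.0008), 'r': array([-0.0003, -0.    , -0.0001])}
```

```bash
python3 -m creep '[{"dx":0.0006,"dy":0.03,"dz":-0.0008,"rx":0,"ry":0,"rz":0,"gripper":0.2},{"dx":0.0006,"dy":0.06,"dz":-0.0008,"rx":0,"ry":0,"rz":0,"gripper":0.2},{"dx":0.0006,"dy":0.0663,"dz":-0.0008,"rx":0,"ry":0,"rz":0,"gripper":0.2},{"dx":0.0006,"dy":0.0663,"dz":-0.0008,"rx":0,"ry":0,"rz":0,"gripper":0.2},{"dx":0.0006,"dy":0.0663,"dz":-0.0008,"rx":0,"ry":0,"rz":0,"gripper":0.2}]'; python3 st.py .5195 .005 .228
```

```text
time: 18.23
tool_pos: [0.5202, 0.0061, 0.2435]
tool_rot: [-1.573, -0.0, 1.48]
contact_force: [0.3, 0.1, -1.2]
opening: 0.0258
18.23 [0.5202 0.0061 0.2435] [-1.5732 -0.      1.4803] [ 0.3  0.1 -1.2] [0.02 0.   0.  ] 0.0258
{'dx': np.float64(-0.0011), 'dy': np.float64(0.0155), 'dz': np.float64(0.0006), 'r': array([0.0024, 0.0018, 0.    ])}
```

```bash
python3 -m creep '[{"dx":-0.0011,"dy":0.0,"dz":0.0006,"rx":0.002,"ry":0,"rz":0,"gripper":0.2},{"dx":-0.0011,"dy":0.004,"dz":0.0006,"rx":0.002,"ry":0,"rz":0,"gripper":0.2},{"dx":-0.0011,"dy":0.006,"dz":0.0006,"rx":0.002,"ry":0,"rz":0,"gripper":0.2},{"dx":-0.0011,"dy":0.0085,"dz":0.0006,"rx":0.002,"ry":0,"rz":0,"gripper":0.2}]'; python3 st.py .5195 .005 .228
```

```text
time: 18.73
tool_pos: [0.5188, 0.0053, 0.2335]
tool_rot: [-1.569, -0.0, 1.481]
contact_force: [0.1, -0.0, -1.4]
opening: 0.0256
18.73 [0.5188 0.0053 0.2335] [-1.5687e+00 -1.0000e-04  1.4807e+00] [ 0.1 -0.  -1.4] [-0.06 -0.02  0.05] 0.0256
{'dx': np.float64(-0.0003), 'dy': np.float64(0.0055), 'dz': np.float64(-0.0008), 'r': array([-0.0021,  0.0022,  0.0001])}
```

```bash
python3 -m creep '[{"dx":-0.0003,"dy":0.0015,"dz":-0.0006,"rx":0,"ry":0,"rz":0,"gripper":0.2},{"dx":-0.0003,"dy":0.003,"dz":-0.0006,"rx":0,"ry":0,"rz":0,"gripper":0.2},{"dx":-0.0003,"dy":0.0045,"dz":-0.0006,"rx":0,"ry":0,"rz":0,"gripper":0.2}]'; python3 st.py .5195 .005 .222
```

```text
time: 19.1
tool_pos: [0.5194, 0.005, 0.2291]
tool_rot: [-1.569, -0.0, 1.481]
contact_force: [-0.2, -0.7, -1.7]
opening: 0.0259
19.1 [0.5194 0.005  0.2291] [-1.5689e+00 -1.0000e-04  1.4806e+00] [-0.2 -0.7 -1.7] [ 0.02 -0.05  0.03] 0.0259
{'dx': np.float64(0.0001), 'dy': np.float64(0.0071), 'dz': np.float64(-0.0001), 'r': array([-0.0019,  0.0021,  0.0001])}
```

In the upper tier, no contact. On to the bar (foot at 0.150 when TCP is 0.222).

```bash
python3 -m creep '[{"dx":0,"dy":0.0025,"dz":0,"rx":0,"ry":0,"rz":0,"gripper":0.2},{"dx":0,"dy":0.005,"dz":0,"rx":0,"ry":0,"rz":0,"gripper":0.2},{"dx":0,"dy":0.007,"dz":0,"rx":0,"ry":0,"rz":0,"gripper":0.2},{"dx":0,"dy":0.0085,"dz":0,"rx":0,"ry":0,"rz":0,"gripper":0.2},{"dx":0,"dy":0.0095,"dz":0,"rx":0,"ry":0,"rz":0,"gripper":0.2}]'; python3 st.py .5195 .005 .215
```

```text
time: 19.73
tool_pos: [0.5193, 0.005, 0.2196]
tool_rot: [-1.569, -0.0, 1.481]
contact_force: [-0.5, -0.5, -1.3]
opening: 0.0253
19.73 [0.5193 0.005  0.2196] [-1.5687e+00 -1.0000e-04  1.4806e+00] [-0.5 -0.5 -1.3] [ 0.   -0.03  0.02] 0.0253
{'dx': np.float64(0.0), 'dy': np.float64(0.0046), 'dz': np.float64(-0.0002), 'r': array([-0.0021,  0.0021,  0.0001])}
```

```bash
python3 -m creep '[{"dx":0,"dy":0.003,"dz":0,"rx":0,"ry":0,"rz":0,"gripper":0.2},{"dx":0,"dy":0.006,"dz":0,"rx":0,"ry":0,"rz":0,"gripper":0.2},{"dx":0,"dy":0.009,"dz":0,"rx":0,"ry":0,"rz":0,"gripper":0.2},{"dx":0,"dy":0.012,"dz":0,"rx":0,"ry":0,"rz":0,"gripper":0.2},{"dx":0,"dy":0.014,"dz":0,"rx":0,"ry":0,"rz":0,"gripper":0.2}]'; python3 st.py .5195 .005 .188
```

```text
time: 20.35
tool_pos: [0.5193, 0.005, 0.2055]
tool_rot: [-1.569, -0.0, 1.481]
contact_force: [-0.1, -0.2, -1.7]
opening: 0.0254
20.35 [0.5193 0.005  0.2055] [-1.5686e+00 -1.0000e-04  1.4806e+00] [-0.1 -0.2 -1.7] [0.02 0.02 0.01] 0.0254
{'dx': np.float64(0.0), 'dy': np.float64(0.0175), 'dz': np.float64(-0.0003), 'r': array([-0.0022,  0.0021,  0.0001])}
```

```bash
python3 -m creep '[{"dx":0,"dy":0.004,"dz":0,"rx":0,"ry":0,"rz":0,"gripper":0.2},{"dx":0,"dy":0.008,"dz":0,"rx":0,"ry":0,"rz":0,"gripper":0.2},{"dx":0,"dy":0.012,"dz":0,"rx":0,"ry":0,"rz":0,"gripper":0.2},{"dx":0,"dy":0.015,"dz":0,"rx":0,"ry":0,"rz":0,"gripper":0.2},{"dx":0,"dy":0.017,"dz":0,"rx":0,"ry":0,"rz":0,"gripper":0.2}]'; python3 st.py .5195 .005 .187
```

```text
time: 20.98
tool_pos: [0.5192, 0.005, 0.1885]
tool_rot: [-1.569, -0.0, 1.481]
contact_force: [0.1, -0.1, -0.8]
opening: 0.0258
20.98 [0.5192 0.005  0.1885] [-1.5687e+00 -1.0000e-04  1.4806e+00] [ 0.1 -0.1 -0.8] [-0.01  0.02  0.05] 0.0258
{'dx': np.float64(0.0001), 'dy': np.float64(0.0015), 'dz': np.float64(-0.0003), 'r': array([-0.0021,  0.0021,  0.0001])}
```

```bash
python3 -m creep '[{"dx":0,"dy":0.0008,"dz":0,"rx":0,"ry":0,"rz":0,"gripper":0.2},{"dx":0,"dy":0.0016,"dz":0,"rx":0,"ry":0,"rz":0,"gripper":0.2},{"dx":0,"dy":0.0022,"dz":0,"rx":0,"ry":0,"rz":0,"gripper":0.2}]'; python3 st.py .5195 .005 .187
```

```text
time: 21.35
tool_pos: [0.5193, 0.005, 0.1869]
tool_rot: [-1.569, -0.0, 1.481]
contact_force: [-1.8, -0.5, 4.7]
opening: 0.0255
21.35 [0.5193 0.005  0.1869] [-1.5692 -0.      1.4806] [-1.8 -0.5  4.7] [ 0.05  0.35 -0.04] 0.0255
{'dx': np.float64(0.0001), 'dy': np.float64(-0.0001), 'dz': np.float64(-0.0002), 'r': array([-0.0016,  0.0021,  0.    ])}
```

Seated (about 6 N). Let go, rise, and check.

```bash
python3 -m creep '[{"dx":0,"dy":0,"dz":0,"rx":0,"ry":0,"rz":0,"gripper":0.5},{"dx":0,"dy":0,"dz":0,"rx":0,"ry":0,"rz":0,"gripper":0.5},{"dx":0,"dy":0,"dz":0,"rx":0,"ry":0,"rz":0,"gripper":0.5},{"dx":0,"dy":-0.03,"dz":0,"rx":0,"ry":0,"rz":0,"gripper":0.5},{"dx":0,"dy":-0.07,"dz":0,"rx":0,"ry":0,"rz":0,"gripper":0.5},{"dx":0,"dy":-0.12,"dz":0,"rx":0,"ry":0,"rz":0,"gripper":0.6},{"dx":0.09,"dy":-0.15,"dz":0,"rx":0,"ry":0,"rz":0,"gripper":0.6},{"dx":0.09,"dy":-0.15,"dz":0,"rx":0,"ry":0,"rz":0,"gripper":0.6},{"dx":0.09,"dy":-0.15,"dz":0,"rx":0,"ry":0,"rz":0,"gripper":0.6},{"dx":0.09,"dy":-0.15,"dz":0,"rx":0,"ry":0,"rz":0,"gripper":0.6}]'
python3 - <<'E'
from fit import *
st=status.observe()
p,d=read_camera("wrist");cv2.imwrite("pics/w8.png",p[:,:,::-1]);X=pts("wrist",d,st)
hs=cv2.cvtColor(p,cv2.COLOR_RGB2HSV)
for nm,hu,x0,x1,c0 in (("o",(9,20),375,465,(.5377,.1845)),("b",(100,125),160,255,(.5211,.0053))):
    B=np.zeros(d.shape,bool);B[170:262,x0:x1]=1
    m=(mask(p,*hu,130,60)>0)&B; q=X[m]
    r=q[abs(q[:,2]-.160)<.003]; f=least_squares(lambda a:np.hypot(r[:,0]-a[0],r[:,1]-a[1])-a[2],[*c0,.024],loss='soft_l1',f_scale=.0005)
    t=q[(q[:,2]>.2015)&(q[:,2]<.209)]
    w=B&(hs[...,1]<60)&(abs(X[...,2]-.165)<.004); k=X[w]; v,u=np.nonzero(w);h=cv2.convexHull(np.c_[u,v])[:,0];Q=X[h[:,1],h[:,0]]
    g=least_squares(lambda a:np.hypot(Q[:,0]-a[0],Q[:,1]-a[1])-.022,c0,loss='soft_l1',f_scale=.0005)
    print(nm,"ring",f.x.round(4),"handle top",((t.min(0)+t.max(0))/2).round(4),"collar z",np.median(k[:,2]).round(4),"collar c",g.x.round(4),"slopes",np.linalg.lstsq(np.c_[k[:,:2],np.ones(len(k))],k[:,2],rcond=None)[0][:2].round(3))
p,d=read_camera("top");cv2.imwrite("pics/top8.png",p[:,:,::-1])
E
python3 st.py
```

```text
time: 22.6
tool_pos: [0.5275, 0.0941, 0.3359]
tool_rot: [-1.568, 0.001, 1.481]
contact_force: [-0.5, -0.5, -0.4]
opening: 0.0556
o ring [0.5384 0.1846 0.0258] handle top [0.5378 0.1829 0.2042] collar z 0.1648 collar c [0.5382 0.1834] slopes [0.006 0.002]
b ring [0.5217 0.0052 0.0257] handle top [0.5207 0.0056 0.2041] collar z 0.1647 collar c [0.5208 0.005 ] slopes [ 0.006 -0.009]
22.7 [0.5275 0.0936 0.3359] [-1.5677e+00  4.0000e-04  1.4794e+00] [ 0.9 -0.  -0. ] [ 0.01 -0.05  0.06] 0.0547
```

View pics/w8.png

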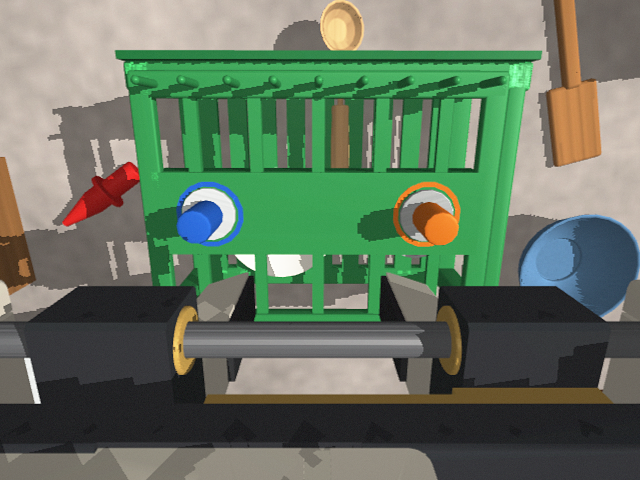

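View pics/top8.png

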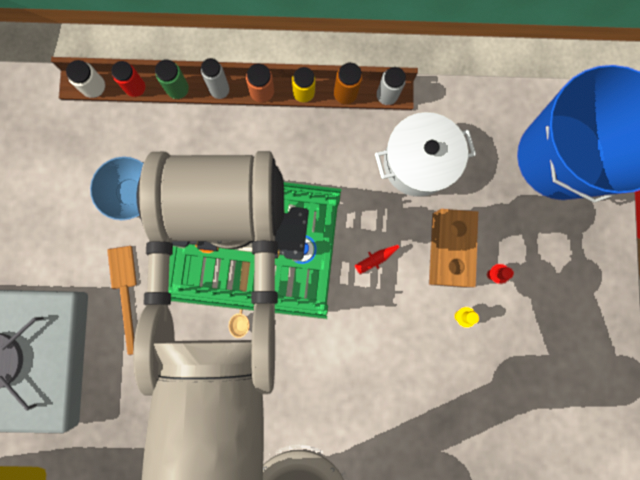

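```bash
python3 -c "
from cell import robot
print(robot.hand_in())"
```

```text
the job is handed in; nothing more can be done
None
```

Both pins are fully home and standing free, and I handed the job in at about 22.7 s of the 72 s allowed.

- **Orange aligning pin:** The wrist depth image showed the bar holes about 10.6 mm to -y of the upper tier's holes. I lowered the pin over the bar hole, and its taper drew the tier across against about 5 N sideways. It seated at about 10 N. Afterwards the holes were within 0.3 mm of being in line.
- **Blue locking pin:** It went in without measurable contact and seated at about 6 N.

**Last checks (wrist camera):**

| Pin | Collar top height (expected 0.165 m) | Collar to ring centre (limit 3 mm) | Tilt |
|---|---|---|---|
| Orange | 0.1648 m | about 1.2 mm | 0.01 rad or less |
| Blue | 0.1647 m | about 0.9 mm | about 0.01 rad |

The gripper was open and about 100 mm clear of both pins. The plate, spoon, bowl, mwiko and pot looked unmoved in the pictures, but I did not measure them. The cup was not checked.

**One disagreement:** the red align-pin look-alike near the block stood upright in the first top image but was lying down by 2 s. The arm had not come near it by then, so it probably toppled on its own.

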